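Hitch a drawbar coupler to the towbar ball and lock it

TASK

Hitch the loose trailer coupler to the ball on the towbar: raise its handle fully, lower the coupler onto the ball, in line with the towbar, until it sits fully home with its tube resting level on the timber packing, then press the handle fully down so that it stays locked. Go gently and by feel, never forcing or dropping the coupler on the towbar, and leave the hammer, the pipe tee and the flange where they lie.

Things in the scene. Friction and masses are not known exactly. Their poses are not given: they have to be found in the camera images.
- socket (a point): Centre of the loose coupler's ball socket: a steel cup, 69 mm across, 52.6 mm bore, open below, on a 40 mm square drawbar tube. x towards the nose, y left, z up. Rim 12 mm below, dome top 33 mm above. Tube: 50 to 165 mm behind, 15 mm below to 25 mm above. 0.87 kg, balanced 50 mm behind (handle raised). Starts level on timber bearers, nose away from the robot.
- tube_mid (a point): Middle of the drawbar tube where the coupler is best lifted: 70 mm behind the socket point, 5 mm above it; 40 mm wide along y, bare once the handle is raised. Axes as the coupler's: x to the nose, y left, z up.
- handle_grip (a point): Centre of the handle's black grip, 46 mm long (x), 24 mm wide (y), 15 mm thick (z); turns with the handle. The hinge pin, along the coupler's y, is 12 mm ahead of and 38 mm above the socket point; with the handle down the grip centre is 98 mm behind and 17 mm above the pin, 22 mm of air below it. The lever between is 20 mm wide.
- handle (a joint): Handle angle: 0 down (locked), 1.31 raised upright over the cup. It swings a jaw under the ball as it comes down. Over-centre spring: about 2 N at the grip lifts it (a jerk or a hard pinch lifts the coupler too), past 0.06 it springs open; pressing takes up to 6 N (near 0.5), below 0.06 it snaps down. If the ball is not home the jaw strikes it and the handle springs up again.
- towbar: Towbar fixed on the bench: flat bar 280 x 100 x 14 mm with a greased 50 mm ball. Origin on the bench below the middle of the ball's round base, x along the bar away from the robot, z up. Timber packing, 40 mm along x, 120 mm wide, top at 63 mm, centred 135 mm behind, carries the tube level. Two clamp straps 65 and 100 mm ahead, 26 mm high, bolts to 50 mm.
- mount_mid (a point): Above the middle of the ball's round base (88 mm across), at the height of the ball's centre, 78 mm over the bench; axes as the towbar's. The base is an eccentric, clamped tight at any angle: the ball (50 mm, 26 mm neck) stands 18 mm off this point, to a side that is not measured. Find it by feel or by sight. While the socket is not over the ball, push with under 18 N.
- hammer: Bystander: hammer with a wooden handle, 280 mm long, lying across the far side of the bench.
- pipe_tee: Bystander: steel pipe tee, 110 mm long, 44 mm pipe, branch upright to 72 mm, between the two work places. Origin under its middle.
- flange: Bystander: flat steel ring, 80 mm across, 14 mm thick, between the two work places. Origin under its middle.
There are look-alikes about, which are no part of the job. What is shaped like the part that bears socket but blue, orange or yellow is not meant.

How it is judged:
On the way, in this order (a step that is already met when the one before it is completed fails the run):
1. the handle is raised (value of joint handle above 1.1 rad), for 0.2 s.
2. the coupler is fully home on the ball, level and in line with the towbar, with its handle still raised (value of joint handle above 0.9 rad and z of socket in the frame of mount_mid between -0.004 and 0.003 m and horizontal distance between socket and mount_mid below 0.022 m and angle between socket's own z axis and vertical below 0.07 rad and angle between the x axis of socket and the x axis of mount_mid, either way round below 0.26 rad), for 0.2 s.
At the end, for the whole second after the job is handed in: Handle down (within 0.06 rad); socket point at most 3 mm above or 4 mm below the ball's height, within 22 mm of the middle of the ball's base in plan; coupler within 0.07 rad of level and within 0.26 rad of the towbar's line (value of joint handle below 0.06 rad and z of socket in the frame of mount_mid between -0.004 and 0.003 m and horizontal distance between socket and mount_mid below 0.022 m and angle between socket's own z axis and vertical below 0.07 rad and angle between the x axis of socket and the x axis of mount_mid, either way round below 0.26 rad); the robot touches nothing.
It fails at once if the towbar is pushed with more than 18 N while the socket is not yet over the ball (contact force between towbar and anything else above 18 N and z of socket in the frame of mount_mid above 0.006 m).
It fails at once if something is dropped or rammed on the towbar with more than 100 N (contact force between towbar and anything else above 100 N).
It fails at once if the hammer, the pipe tee or the flange is moved by more than 30 mm (distance of any of hammer, pipe_tee, flange from where it was at the start of the episode above 0.03 m).
It also fails if it takes over 72 s, if anything falls off the work surface, if the arm or the gripper's body presses on something with over 40 N, if the wrist force passes 120 N, or if a joint passes its speed limit or range.

ROBOT

A 7-joint arm with a two-finger parallel gripper is mounted at the origin on the work surface. World frame = base frame: x ahead of the robot, y to its left, z up, the work surface at z = 0. Lengths are in m, angles in rad, forces in N, time in s.
With the tool pointing down it reaches from about 0.4 to 0.85 m from the base axis. Payload 4.5 kg.
Tool frame: the origin (TCP) lies on the centre line of the jaws, within the pads' length; the fingertips stand 19 mm ahead of it and the grasp point (between the pads) is the TCP; z points along the fingers, y is the line along which they close (so a half turn about z gives the same grasp; the last joint's range is limited). The gripper opens to 88 mm and grips with 3 to 60 N. Pads are 18 mm wide; open, the fingers measure 123 mm over their backs; the gripper's body (75 mm by 187 mm) begins 45 mm behind the grasp point.
Start: joints at [-1.248, 0.689, -0.195, 1.565, 0.157, 0.902, -0.215], TCP at [0.178, 0.599, 0.258] pointing down, gripper open.
Joint ranges: [-3.01, 3.01], [-0.46, 2.08], [-1.47, 1.51], [0.13, 2.56], [-1, 4.14], [0.04, 2.09], [-2.66, 2.66]. Speed limits (rad/s): [2.57, 2.57, 3.14, 3.14, 3.14, 3.14, 3.14].

INTERFACE

Orientations are given as [roll, pitch, yaw] about the fixed x, y, z axes, in that order (R = Rz(yaw) Ry(pitch) Rx(roll)).
In Python, from cell import r, eyes gives the robot as it stands.
- The arm moves only by the shell command python3 -m handwheel 'ROWS'. ROWS is JSON, one flat list of numbers, 7 for each row, row after row: the shift along the tool's x, y, z in units of 25 mm (1.0 is 25 mm), then the turn, a rotation vector about the tool's x, y, z in units of 6 degrees (1.0 is 6 degrees), then the opening in per cent of the stroke, from 0 (shut) to 100 (fully open). A call has 1 to 5 rows; each row is the pose to reach, as a shift and turn from the pose commanded when the call began, along the tool's axes at that moment; what a row does not reach only later rows make up. A row lasts 1/10 s, in which the tool goes at most 50 mm and 8.59 degrees, less where a joint would pass 70% of its speed; a pose out of reach is approached as far as the arm can. A call with a gripper value outside its range is refused whole. The fingers move at their own pace and stop on an object; the grip force is fixed at half the most. Time passes only in rows, so rows that repeat a pose let the fingers close. It gives the time, the measured TCP pose, the force, the opening and the grip force at its end, in the units of the state.
- r.get_state(): the state, without advancing time (a new reading comes with each control period).
- eyes.get_image(name): name is "scene" or "top" or "wrist"; returns a dict with "color" (384x512x3 uint8, red, green, blue), "fovy" (degrees; the focal length in pixels is half the picture's height over the tangent of half this angle, whatever the lens; pixels are square), "cx", "cy" (the principal point, pixels), "eye" and "attitude" of the camera in the world; the wrist camera has in their place "mount" (4x4, takes a point from camera to tool coordinates, whose origin is the TCP and whose axes are the flange's). Camera axes: x right, y up, looking along -z (the intrinsics and any distortion apply to the point x, -y, -z); pixel columns grow to the right and rows downward; lengths in m; the calibration is good to about 2 mm. A picture is of the moment at which its call begins: read the wrist's pose just before it. There is no depth.
- r.close_job(): hands the job in; it is judged then, once.
The state is a dict: "time": time; "qpos": joint angles; "qvel": joint speeds; "joint_torque": joint torques, N m; "ee_pos": TCP position; "tool_rot": TCP orientation; "ft_force": force on the tool from outside, world axes, zero at the start; "moment": the same for the moment, N m; "gripper_width": finger opening in m; "gripper_force": force on a finger pad.
Only numpy, scipy, OpenCV 4.12 (cv2) and the standard library are available. Lean on these libraries where they do the work, as an engineer would, in place of code of your own. Each camera call takes 0.05 s, during which the arm holds its last target. There are 200 camera calls.

## Working session

There is one attempt and no reset: what is moved stays moved. The work goes in short steps, Python scripts to look and compute and a shell command to move; the robot and the scene stay as the last step left them, time stands still between calls to the robot, and variables do not carry over. Pictures are saved under pics/ and viewed, at most 10 in all, crops included, and the job is handed in when it is done.

```bash
ls; mkdir -p pics; python3 - <<'E'
from cell import r, eyes
import cv2,numpy as np
s=r.get_state(); print({k:np.round(v,3).tolist() for k,v in s.items()})
ims=[]
for n in("scene","top"):
    d=eyes.get_image(n); cv2.imwrite(f"pics/{n}0.png",d["color"][:,:,::-1]); np.save(f"pics/{n}0.npy",d,allow_pickle=True)
    print(n,{k:(np.round(v,4).tolist() if not isinstance(v,str) else v) for k,v in d.items() if k!="color"})
E
```

```text
pics
{'time': 0.0, 'qpos': [-1.248, 0.69, -0.195, 1.566, 0.157, 0.903, -0.215], 'qvel': [0.001, 0.001, 0.002, -0.001, 0.001, -0.001, -0.001], 'joint_torque': [0.0, -52.756, -1.266, -15.343, -0.053, 0.007, 0.0], 'ee_pos': [0.178, 0.599, 0.257], 'tool_rot': [-3.14, 0.0, 2.853], 'ft_force': [0.016, 0.106, 0.165], 'moment': [-0.054, -0.012, 0.014], 'gripper_force': 0.0, 'gripper_width': 0.088}
scene {'fovy': 55.6132, 'cx': 260.5437, 'cy': 198.839, 'eye': [1.0089, 0.5858, 0.9285], 'attitude': [0.6754, 0.0186, 2.3825]}
top {'fovy': 55.3801, 'cx': 253.5489, 'cy': 193.2852, 'eye': [0.3853, 0.1115, 1.2891], 'attitude': [0.1609, -0.0125, -1.5896]}
```

View pics/scene0.png

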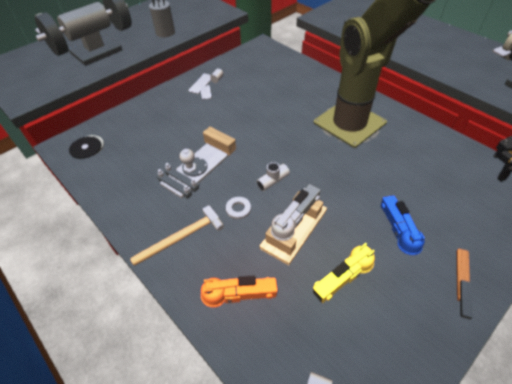

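View pics/top0.png

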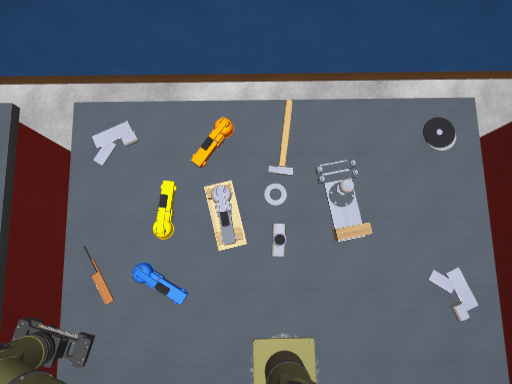

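The scene picture shows the grey coupler on timber bearers at about (295,222) and the towbar with its ball at (187,158). In the top view they are at (225,215) and (342,195), with the ball near (347,185). The candidates are grey (225,215), orange (213,142), yellow (164,210) and blue (160,283). Only the grey one on bearers fits, and I'll confirm that in an enlarged crop.

```bash
cat > h.py <<'E'
import numpy as np, cv2
from scipy.spatial.transform import Rotation as R
from cell import r, eyes
def cam(d,s=None):
    f=d["color"].shape[0]/2/np.tan(np.radians(d["fovy"])/2)
    if "eye" in d: E=np.array(d["eye"]); A=R.from_euler("xyz",d["attitude"]).as_matrix()
    else:
        M=np.array(d["mount"]); T=R.from_euler("xyz",s["tool_rot"]).as_matrix()
        E=np.array(s["ee_pos"])+T@M[:3,3]; A=T@M[:3,:3]
    return f,E,A
def ray(d,uv,s=None):
    f,E,A=cam(d,s); u,v=uv
    w=A@np.array([(u-d["cx"])/f,-(v-d["cy"])/f,-1]); return E,w/np.linalg.norm(w)
def onz(d,uv,z,s=None):
    E,w=ray(d,uv,s); return E+w*(z-E[2])/w[2]
def proj(d,p,s=None):
    f,E,A=cam(d,s); c=A.T@(np.array(p)-E); return np.array([d["cx"]-f*c[0]/c[2], d["cy"]+f*c[1]/c[2]])
def cross(a,b):
    (E1,w1),(E2,w2)=a,b
    t=np.linalg.lstsq(np.c_[w1,-w2],E2-E1,rcond=None)[0]; p,q=E1+w1*t[0],E2+w2*t[1]
    return (p+q)/2,np.linalg.norm(p-q)
def load(n): return np.load(f"pics/{n}.npy",allow_pickle=True).item()
def snap(n,name):
    s=r.get_state(); d=eyes.get_image(n); d["s"]=s; np.save(f"pics/{name}.npy",d,allow_pickle=True)
    cv2.imwrite(f"pics/{name}.png",d["color"][:,:,::-1]); return d,s
def delta(target,rpy,s=None):
    "shift/turn in tool axes and move units from the measured pose"
    s=s or r.get_state(); T=R.from_euler("xyz",s["tool_rot"]); G=R.from_euler("xyz",rpy)
    return np.round(T.inv().apply(np.array(target)-s["ee_pos"])/.025,2), np.round(np.degrees((T.inv()*G).as_rotvec())/6,2)
E
python3 - <<'E'
from h import *
t=load("top0"); s=load("scene0")
a=cv2.resize(t["color"][150:260,190:300],(560,560),interpolation=cv2.INTER_CUBIC)
b=cv2.resize(s["color"][170:270,245:345],(560,560)[::1],interpolation=cv2.INTER_CUBIC)
c=np.hstack([a[:, :],cv2.resize(t["color"][150:250,305:385],(448,560),interpolation=cv2.INTER_CUBIC)])
cv2.imwrite("pics/c.png",cv2.resize(c,None,fx=.79,fy=.79)[:,:,::-1])
print("bench corners",onz(t,(75,100),0),onz(t,(475,100),0))
for n,uv,z in [("coupler cup",(221,192),.1),("handle end",(229,240),.1),("ball",(347,185),.1),("tee",(279,240),.072),("flange",(275,194),.014),("base",(284,365),0)]: print(n,onz(t,uv,z).round(3))
print(cross(ray(t,(347,183)),ray(s,(187,153))))
E
```

```text
bench corners [0.95496623 0.74544289 0.        ] [ 9.35082030e-01 -7.46589223e-01 -2.22044605e-16]
coupler cup [0.584 0.2   0.1  ]
handle end [0.427 0.175 0.1  ]
ball [ 0.601 -0.217  0.1  ]
tee [0.425 0.011 0.072]
flange [0.588 0.016 0.014]
base [0.015 0.001 0.   ]
(array([ 0.60497612, -0.21524044,  0.10072056]), np.float64(0.00636265754761702))
```

View pics/c.png

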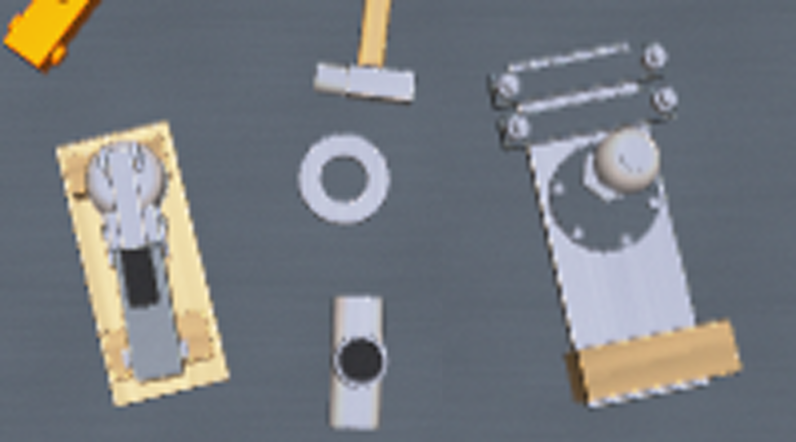

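The crop shows the grey coupler on its timber bearers (cup at 124,172, black grip at 139,277), which confirms it as the one meant. The eccentric ball stands at crop (628,158), ahead and to the right of the dark round base at (605,195). The timber packing is at (660,360).

```bash
python3 - <<'E'
from h import *
t=load("top0"); s=load("scene0")
def blob(d,box):
    x0,y0,x1,y1=box; c=d["color"][y0:y1,x0:x1].astype(int).max(2); m=(c<45).astype(np.uint8)
    n,l,st,ce=cv2.connectedComponentsWithStats(m); i=1+np.argmax(st[1:,4]); return ce[i]+[x0,y0],st[i,4]
a=blob(t,(210,205,240,235)); b=blob(s,(290,180,325,215)); print(a,b)
g=cross(ray(t,a[0]),ray(s,b[0])); print("grip",g)
C=lambda x,y:(190+x/4.02,150+y/4.02); D=lambda x,y:(305+(x-442)/4.42,150+y/4.42)
cup=onz(t,C(124,172),.09); tail=onz(t,C(158,365),.07); print("cup,tail",cup,tail,np.arctan2(*(cup-tail)[[1,0]]))
# bearer base board edges
p=[onz(t,C(*q),.01) for q in [(57,150),(115,405),(168,123),(229,380)]]
for i in(0,2): v=p[i]-p[i+1]; print("board yaw",np.arctan2(v[1],v[0]))
print(np.mean(p,0))
p=[onz(t,D(*q),.014) for q in [(530,145),(577,345),(668,165),(693,315)]]
for i in(0,2): v=p[i]-p[i+1]; print("bar yaw",np.arctan2(v[1],v[0]))
pk=[onz(t,D(*q),.063) for q in [(582,355),(733,320),(742,368),(590,402)]]
v=pk[0]-pk[1]; print("packing",np.mean(pk,0),v,np.arctan2(-v[0],v[1]))
b=onz(t,D(628,158),.078); m=onz(t,D(605,195),.03); print("ball",b,"base",m,np.linalg.norm((b-m)[:2]))
# from packing
for y in(.12,.16,.2,.25): print(y, np.mean(pk,0)[:2]+.135*np.array([np.cos(y),np.sin(y)]))
E
```

```text
Traceback (most recent call last):
ValueError: attempt to get argmax of an empty sequence
```

```bash
python3 - <<'E'
from h import *
t=load("top0"); s=load("scene0")
def blob(d,box):
    x0,y0,x1,y1=box; c=d["color"][y0:y1,x0:x1].astype(int).max(2); m=(c<c.min()+22).astype(np.uint8)
    n,l,st,ce=cv2.connectedComponentsWithStats(m); i=1+np.argmax(st[1:,4]); return ce[i]+[x0,y0],st[i,4],c.min()
a=blob(t,(215,208,236,230)); b=blob(s,(300,180,322,205)); print(a,b)
g=cross(ray(t,a[0]),ray(s,b[0])); print("grip",g)
C=lambda x,y:(190+x/4.02,150+y/4.02); D=lambda x,y:(305+(x-442)/4.42,150+y/4.42)
cup=onz(t,C(124,172),.09); tail=onz(t,C(158,365),.07); print("cup,tail",cup,tail,np.arctan2(*(cup-tail)[[1,0]]))
p=[onz(t,C(*q),.01) for q in [(57,150),(115,405),(168,123),(229,380)]]
for i in(0,2): v=p[i]-p[i+1]; print("board yaw",np.arctan2(v[1],v[0]))
print(np.mean(p,0))
p=[onz(t,D(*q),.014) for q in [(530,145),(577,345),(668,165),(693,315)]]
for i in(0,2): v=p[i]-p[i+1]; print("bar yaw",np.arctan2(v[1],v[0]))
pk=[onz(t,D(*q),.063) for q in [(582,355),(733,320),(742,368),(590,402)]]
v=pk[0]-pk[1]; print("packing",np.mean(pk,0),v,np.arctan2(-v[0],v[1]))
b=onz(t,D(628,158),.078); m=onz(t,D(605,195),.03); print("ball",b,"base",m,np.linalg.norm((b-m)[:2]))
for y in(.12,.16,.2,.25): print(y, np.mean(pk,0)[:2]+.135*np.array([np.cos(y),np.sin(y)]))
E
```

```text
(array([224.20408163, 218.2755102 ]), np.int32(98), np.int64(50)) (array([302.4       , 195.16363636]), np.int32(55), np.int64(52))
grip (array([0.4927659 , 0.18840956, 0.13970181]), np.float64(0.0026600701919397354))
cup,tail [0.58318338 0.20125662 0.09      ] [0.4252856  0.17556544 0.07      ] 0.1612942084476207
board yaw 0.22173986792313272
board yaw 0.21910295253184103
[0.51597743 0.19197616 0.01      ]
bar yaw 0.1788450560376495
bar yaw 0.10027118558439281
packing [ 0.4479981  -0.24420594  0.063     ] [-0.02446261  0.11676862  0.        ] 0.20650984652881868
ball [ 0.60212482 -0.22363968  0.078     ] base [ 0.58129266 -0.2168884   0.03      ] 0.02189882712599691
0.12 [ 0.58202727 -0.2280448 ]
0.16 [ 0.58127378 -0.22269799]
0.2 [ 0.58030709 -0.21738558]
0.25 [ 0.57880128 -0.21080641]
```

```bash
cat >> h.py <<'E'
def toolR(yaw,tilt=0.,roll=0.):
    "rpy of tool; tilt>0: fingers lean forward to +x of frame yawed by yaw"
    c,s=np.cos(tilt),np.sin(tilt); C=R.from_euler("z",yaw).as_matrix()
    return R.from_matrix(C@np.c_[[-c,0,-s],[0,1,0],[s,0,-c]]).as_euler("xyz")
def fr(yaw,v): return R.from_euler("z",yaw).apply(v)
E
python3 - <<'E'
from h import *
g=np.array([.491,.188,.135]); rp=toolR(.16,.5); zt=R.from_euler("xyz",rp).apply([0,0,1])
print(rp,*delta(g-.13*zt,rp)); d=eyes.get_image("wrist"); print(np.round(d["mount"],3),d["fovy"],d["cx"],d["cy"])
E
```

```text
[-3.14159265  0.5        -2.98159265] [-14.44 -13.26   0.34] [-1.09 -4.7  -4.19]
[[-0.     0.956  0.294  0.074]
 [ 1.     0.001 -0.002 -0.002]
 [-0.002  0.294 -0.956 -0.127]
 [ 0.     0.     0.     1.   ]] 68.45333286953573 256.7324359900131 190.76574162957857
```

```bash
python3 -m handwheel '[-14.4,-13.3,0.3,-1.1,-4.7,-4.2,70,-14.4,-13.3,0.3,-1.1,-4.7,-4.2,70,-14.4,-13.3,0.3,-1.1,-4.7,-4.2,70,-14.4,-13.3,0.3,-1.1,-4.7,-4.2,70,-14.4,-13.3,0.3,-1.1,-4.7,-4.2,70]'; python3 - <<'E'
from h import *
g=np.array([.491,.188,.135]); rp=toolR(.16,.5); zt=R.from_euler("xyz",rp).apply([0,0,1])
print(*delta(g-.13*zt,rp))
E
```

```text
time: 0.65
ee_pos: [0.299, 0.4026, 0.2543]
tool_rot: [3.133, 0.493, -2.999]
ft_force: [2.2, 1.0, 0.4]
gripper_width: 0.0622
gripper_force: 0.0
[-3.32 -9.65  1.94] [ 0.01 -0.07 -0.14]
```

```bash
python3 -m handwheel '[-3.3,-9.6,1.9,0,0,-0.1,70,-3.3,-9.6,1.9,0,0,-0.1,70,-3.3,-9.6,1.9,0,0,-0.1,70,-3.3,-9.6,1.9,0,0,-0.1,70,-3.3,-9.6,1.9,0,0,-0.1,70]';python3 -m handwheel '[0,0,0,0,0,0,70,0,0,0,0,0,0,70,0,0,0,0,0,0,70]'; python3 - <<'E'
from h import *
g=np.array([.491,.188,.135]); rp=toolR(.16,.5); zt=R.from_euler("xyz",rp).apply([0,0,1])
print(*delta(g-.13*zt,rp)); d,s=snap("wrist","w1"); print(proj(d,g,s))
E
```

```text
time: 1.15
ee_pos: [0.3893, 0.2502, 0.2494]
tool_rot: [3.141, 0.493, -2.987]
ft_force: [1.1, 0.7, -1.2]
gripper_width: 0.0616
gripper_force: 0.0
time: 1.45
ee_pos: [0.3886, 0.2512, 0.2494]
tool_rot: [3.141, 0.492, -2.989]
ft_force: [-0.5, 0.1, -0.1]
gripper_width: 0.0618
gripper_force: 0.0
[-1.02 -3.14  0.56] [-0.02 -0.08 -0.06]
[182.03812386 208.08556419]
```

View pics/w1.png

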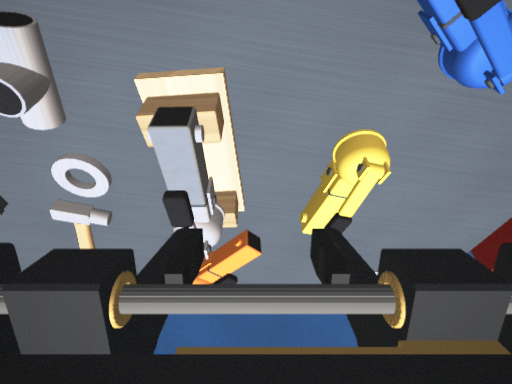

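The wrist view shows the coupler's tube from (178,118) to the cup at about (205,235), with the black grip at (178,208). I predicted the grip at (182,208).

```bash
python3 - <<'E'
from h import *
d=load("w1"); s=d["s"]; t=load("top0")
c=d["color"][185:232,160:196].astype(int).max(2); m=(c<60).astype(np.uint8)
n,l,st,ce=cv2.connectedComponentsWithStats(m); i=1+np.argmax(st[1:,4]); uv=ce[i]+[160,185]; print(uv,st[i])
print(cross(ray(t,(224.4,218.5)),ray(d,uv,s)))
g,_=cross(ray(t,(224.4,218.5)),ray(d,uv,s))
zt=g[2]-.03 # tube top
a=onz(d,(177,109),zt,s); L=onz(d,(153,125),zt,s); Rr=onz(d,(196,125),zt,s); L2=onz(d,(166,190),zt,s); R2=onz(d,(207,190),zt,s)
print(L,Rr,np.linalg.norm(L-Rr)); 
for v in(L2-L,R2-Rr,g-(L+Rr)/2): print(np.arctan2(v[1],v[0]))
E
```

```text
[181.02386117 206.07375271] [  3   6  33  41 461]
(array([0.49353583, 0.18669977, 0.13049974]), np.float64(0.001326146940687245))
[0.41878846 0.15795871 0.10049974] [0.41281923 0.19686924 0.10049974] 0.03936573781759575
0.06608425101057464
0.14737912251918786
0.11889566594225627
```

```bash
python3 - <<'E'
from h import *
g=np.array([.492,.187,.131]); rp=toolR(.155,.5); print(*delta(g,rp)); 
E
```

```text
[-1.02 -3.21  5.92] [ 0.   -0.08 -0.  ]
```

```bash
python3 -m handwheel '[-1,-3.2,0.5,0,-0.1,0,70,-1,-3.2,2,0,-0.1,0,70,-1,-3.2,3.5,0,-0.1,0,70,-1,-3.2,4.5,0,-0.1,0,70,-1,-3.2,4.5,0,-0.1,0,70]'; python3 - <<'E'
from h import *
g=np.array([.492,.187,.131]); rp=toolR(.155,.5); print(*delta(g,rp)); d,s=snap("wrist","w2"); print(proj(d,g,s))
E
```

```text
time: 2.0
ee_pos: [0.4756, 0.1835, 0.1591]
tool_rot: [-3.141, 0.499, -2.988]
ft_force: [-1.5, 0.6, -0.2]
gripper_width: 0.062
gripper_force: 0.0
[-0.05  0.04  1.31] [-0.02 -0.01 -0.01]
[261.54585164 233.05363613]
```

View pics/w2.png

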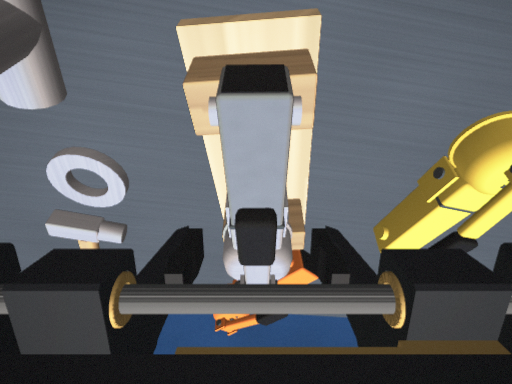

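The grip at (257,235) is centred between the fingers, so I'm advancing and closing gently.

```bash
python3 -m handwheel '[0,0,0.6,0,0,0,60,0,0,1.2,0,0,0,45,0,0,1.2,0,0,0,40,0,0,1.2,0,0,0,32,0,0,1.2,0,0,0,32]'; python3 -m handwheel '[0,0,0,0,0,0,27,0,0,0,0,0,0,27,0,0,0,0,0,0,26,0,0,0,0,0,0,26,0,0,0,0,0,0,26]'
```

```text
time: 2.55
ee_pos: [0.4891, 0.1852, 0.1371]
tool_rot: [-3.142, 0.504, -2.988]
ft_force: [-0.9, -0.5, -0.6]
gripper_width: 0.0282
gripper_force: 0.0
time: 3.05
ee_pos: [0.4893, 0.1851, 0.1367]
tool_rot: [3.141, 0.503, -2.988]
ft_force: [-3.9, 1.1, 7.9]
gripper_width: 0.0237
gripper_force: 30.0
```

```bash
python3 -m handwheel '[-0.07,-0,-0.08,0,0.24,0,26,-0.13,0,-0.16,0,0.48,0,26,-0.2,0,-0.23,0,0.72,0,26,-0.27,0,-0.3,0,0.95,0,26,-0.41,0,-0.44,0,1.43,0,26]'; python3 - <<'E'
from h import *
snap("wrist","w3")
E
```

```text
time: 3.55
ee_pos: [0.4929, 0.1856, 0.1507]
tool_rot: [3.14, 0.351, -2.989]
ft_force: [-0.5, 0.1, 1.2]
gripper_width: 0.0238
gripper_force: 30.0
```

View pics/w3.png

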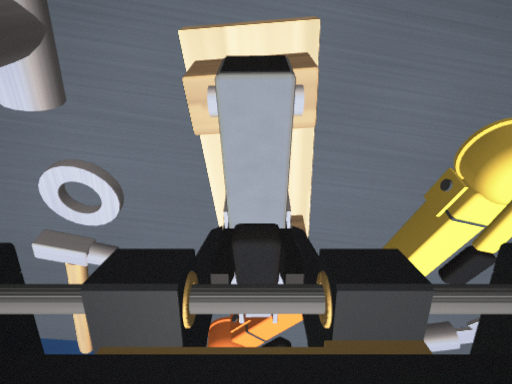

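The handle has come up to about 0.15 rad and the coupler is still on its bearers. I'll keep following the arc.

```bash
python3 -m handwheel '[-0.18,0,-0.21,0,0.67,0,26,-0.38,0,-0.41,0,1.34,0,26,-0.59,0,-0.59,0,2,0,26,-0.81,0,-0.77,0,2.67,0,26,-1.04,0,-0.92,0,3.34,0,26]'
```

```text
time: 4.1
ee_pos: [0.5249, 0.1862, 0.1659]
tool_rot: [-3.122, 0.31, -2.999]
ft_force: [0.1, 5.3, -2.1]
gripper_width: 0.0241
gripper_force: 30.1
```

```bash
python3 - <<'E'
from h import *
s=r.get_state(); print(s["qpos"].round(3) if hasattr(s["qpos"],"round") else s["qpos"], s["ft_force"],s["moment"]); snap("scene","s4"); snap("wrist","w4")
a=cv2.imread("pics/s4.png")[150:290,220:370]; b=cv2.imread("pics/w4.png")
cv2.imwrite("pics/c4.png",np.hstack([cv2.resize(a,(400,373)),cv2.resize(b,(400,373))]))
E
```

```text
[-0.313  0.688 -0.283  2.127  1.399  0.31  -0.144] [ 0.08123354  5.30796541 -2.06065003] [1.35519536 0.29408835 0.64029195]
```

View pics/c4.png

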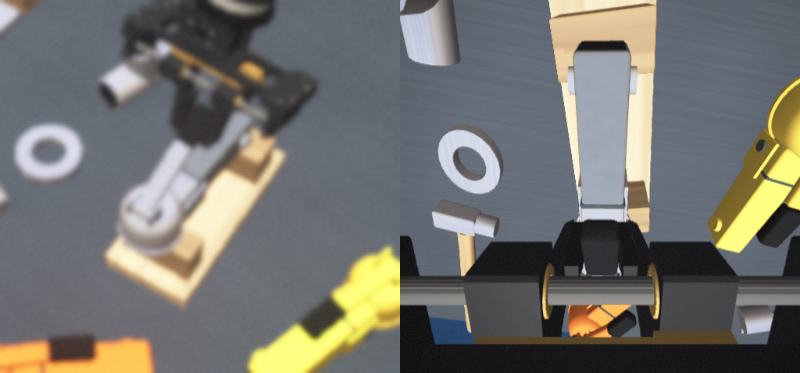

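The handle is about a third raised and the coupler is undisturbed. The wrist is near a singularity, so I'll release here, let the spring lift the handle, and back off to the rear.

```bash
python3 -m handwheel '[0,0,0,0,0,0,35,0.3,0,0,0,0,0,60,1,0,-0.2,0,0,0,70,2,0,-1,0,0,0,80,2.5,0,-2,0,0,0,80]'; python3 -m handwheel '[0.5,0,-1.5,0,0,0,80,0.5,0,-2.5,0,0,0,80,0.5,0,-2.5,0,0,0,80]';  python3 - <<'E'
from h import *
s=r.get_state(); print(s["qpos"]); snap("scene","s5"); snap("wrist","w5")
a=cv2.imread("pics/s5.png")[150:290,220:370]; b=cv2.imread("pics/w5.png")
cv2.imwrite("pics/c5.png",np.hstack([cv2.resize(a,(400,373)),cv2.resize(b,(400,373))]))
E
```

```text
time: 4.7
ee_pos: [0.4538, 0.1725, 0.1942]
tool_rot: [-3.113, 0.316, -3.004]
ft_force: [0.6, 0.0, 0.3]
gripper_width: 0.0608
gripper_force: 0.0
time: 5.0
ee_pos: [0.4243, 0.1711, 0.2529]
tool_rot: [-3.116, 0.323, -3.006]
ft_force: [0.6, 0.2, 0.0]
gripper_width: 0.0705
gripper_force: 0.0
[-0.39111334  0.42591609 -0.29260486  2.31395066  1.14234761  0.32700041
 -0.0196837 ]
```

View pics/c5.png

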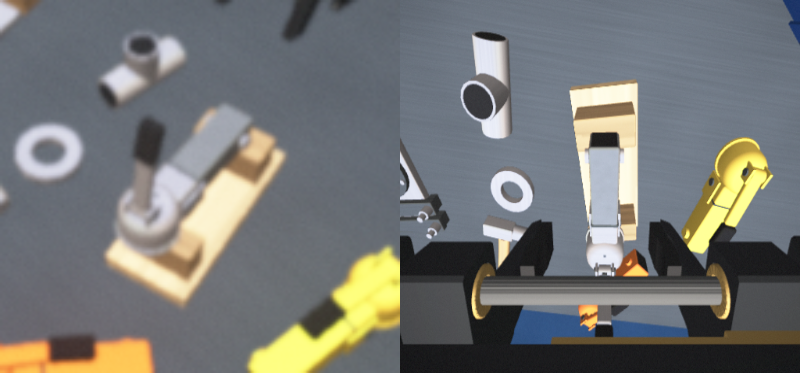

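The handle now stands upright and the coupler is undisturbed on its bearers. Next I'll put the tool vertical above the tube.

```bash
python3 - <<'E'
from h import *
print(*delta([.508,.188,.215],toolR(.15)))
E
```

```text
[-2.75  0.28  2.42] [-0.27  3.07 -0.17]
```

```bash
python3 -m handwheel '[0,0,-0.5,-0.3,3.1,-0.2,80,-1,0.2,0.5,-0.3,3.1,-0.2,80,-2.7,0.3,2.4,-0.3,3.1,-0.2,80,-2.7,0.3,2.4,-0.3,3.1,-0.2,80,-2.7,0.3,2.4,-0.3,3.1,-0.2,80]'; python3 - <<'E'
from h import *
s=r.get_state(); print(s["qpos"]);print(*delta([.508,.188,.215],toolR(.15)))
E
```

```text
time: 5.6
ee_pos: [0.5114, 0.1864, 0.2098]
tool_rot: [3.138, -0.009, -2.996]
ft_force: [-0.6, -1.5, -0.5]
gripper_width: 0.0701
gripper_force: 0.0
[-0.07646681  0.70735999 -0.59780907  1.84093263  0.54275671  0.76937302
  0.75054216]
[ 0.13  0.09 -0.21] [ 0.04 -0.08 -0.05]
```

```bash
python3 - <<'E'
from h import *
d,s=snap("wrist","w6")
tm=np.array([.508,.188,.101]); C=lambda x,y:fr(.15,[x,y,0])+tm
p=proj(d,tm,s); print("tube top mid",p)
for x in(-.09,-.05,-.02,0,.015):
    print(x,proj(d,C(x,.02),s).round(),proj(d,C(x,-.02),s).round())
hsv=cv2.cvtColor(d["color"],cv2.COLOR_RGB2HSV)
for v in range(60,260,20):
    print(v,[tuple(int(k) for k in hsv[v,u]) for u in range(int(p[0])-72,int(p[0])+73,12)])
E
```

```text
tube top mid [260.82164698 190.85778792]
-0.09 [286.  80.] [235.  81.]
-0.05 [285. 132.] [236. 133.]
-0.02 [284. 168.] [237. 169.]
0 [284. 191.] [238. 191.]
0.015 [283. 207.] [238. 207.]
60 [(107, 42, 121), (108, 42, 122), (107, 40, 121), (108, 41, 123), (108, 41, 123), (108, 42, 122), (107, 42, 122), (109, 43, 124), (106, 43, 125), (106, 40, 122), (107, 44, 122), (109, 43, 124), (108, 41, 123)]
80 [(106, 45, 125), (108, 43, 120), (23, 49, 248), (23, 46, 250), (23, 43, 250), (24, 38, 252), (23, 39, 252), (23, 41, 251), (25, 33, 253), (22, 53, 245), (107, 39, 124), (107, 43, 124), (107, 39, 118)]
100 [(107, 41, 124), (107, 40, 126), (20, 74, 237), (19, 76, 237), (20, 76, 236), (20, 75, 235), (20, 76, 235), (19, 76, 234), (19, 77, 232), (18, 78, 231), (107, 37, 125), (106, 40, 120), (104, 41, 118)]
120 [(108, 44, 127), (107, 41, 123), (21, 75, 238), (20, 74, 239), (111, 31, 189), (109, 30, 185), (107, 29, 184), (110, 31, 187), (19, 77, 235), (20, 75, 237), (108, 41, 124), (108, 41, 123), (106, 39, 123)]
140 [(108, 40, 126), (107, 39, 124), (24, 57, 230), (113, 20, 234), (110, 30, 188),
[... 471 characters left out ...]
4, 36, 252), (22, 53, 245), (105, 41, 123), (107, 43, 126), (106, 45, 126)]
200 [(107, 42, 127), (109, 43, 126), (107, 44, 123), (24, 37, 252), (108, 30, 185), (109, 33, 188), (109, 30, 184), (109, 29, 187), (24, 34, 252), (21, 54, 246), (110, 40, 128), (106, 41, 132), (107, 41, 124)]
220 [(109, 39, 125), (107, 44, 122), (107, 39, 123), (24, 32, 253), (109, 30, 187), (109, 30, 189), (108, 31, 188), (110, 30, 185), (24, 33, 253), (23, 50, 247), (109, 41, 131), (106, 43, 126), (108, 40, 126)]
240 [(0, 0, 20), (107, 42, 122), (104, 41, 119), (21, 47, 194), (113, 20, 234), (112, 21, 234), (115, 20, 234), (113, 20, 233), (16, 108, 109), (16, 112, 109), (108, 40, 126), (150, 10, 25), (90, 19, 27)]
```

```bash
python3 - <<'E'
from h import *
d=load("w6"); s=d["s"]
hsv=cv2.cvtColor(d["color"],cv2.COLOR_RGB2HSV)
m=cv2.inRange(hsv,(100,22,165),(118,40,205)); m[:, :200]=0; m[:,330:]=0
c=max(cv2.findContours(m,cv2.RETR_EXTERNAL,cv2.CHAIN_APPROX_NONE)[0],key=cv2.contourArea)
rc=cv2.minAreaRect(c); b=cv2.boxPoints(rc); print(b.round(1))
# tube edges rows 125 and 225
for z in(.095,.1,.105):
    P=[onz(d,q,z,s) for q in b]
    P=sorted(P,key=lambda p:p[0]); lo,hi=P[:2],P[2:]
    a,e=np.mean(lo,0),np.mean(hi,0); v=e-a
    print(z,"tail",a.round(4),"front",e.round(4),"yaw",np.arctan2(v[1],v[0]).round(3),"len",np.linalg.norm(v).round(4),"w",np.linalg.norm(lo[0]-lo[1]).round(4),np.linalg.norm(hi[0]-hi[1]).round(4))
E
```

```text
[[232. 115.]
 [275. 115.]
 [275. 232.]
 [232. 232.]]
0.095 tail [0.4457 0.1726 0.095 ] front [0.5505 0.1876 0.095 ] yaw 0.142 len 0.1058 w 0.0356 0.0402
0.1 tail [0.4456 0.1726 0.1   ] front [0.5482 0.1873 0.1   ] yaw 0.142 len 0.1036 w 0.0349 0.0394
0.105 tail [0.4455 0.1726 0.105 ] front [0.5459 0.187  0.105 ] yaw 0.142 len 0.1014 w 0.0342 0.0386
```

The tail's pixel row shows the coupler slid about 25 mm forward while the handle was being lifted. I'll check row by row whether it's still level.

```bash
python3 - <<'E'
from h import *
d=load("w6"); s=d["s"]
hsv=cv2.cvtColor(d["color"],cv2.COLOR_RGB2HSV)
m=cv2.inRange(hsv,(100,22,165),(118,40,205))
for v in range(108,250,8):
    u=np.flatnonzero(m[v,200:320])+200
    if len(u)<8: print(v,u,hsv[v,253]); continue
    a,b=u[0]-.5,u[-1]+.5; P,Q=onz(d,(a,v),.1,s),onz(d,(b,v),.1,s); print(v,a,b,((P+Q)/2).round(4),np.linalg.norm(P-Q).round(4))
snap("top","t6"); snap("scene","s6")
t=cv2.imread("pics/t6.png")[165:255,195:265]; b=cv2.imread("pics/s6.png")[160:270,240:340]
cv2.imwrite("pics/c6.png",np.hstack([cv2.resize(d["color"][:,180:330,::-1],(225,576)),cv2.resize(b,(524,576))]))
E
```

```text
108 [] [ 18  80 230]
116 231.5 275.5 [0.4464 0.1727 0.1   ] 0.0357
124 231.5 274.5 [0.4527 0.1732 0.1   ] 0.0352
132 228.5 274.5 [0.4593 0.1729 0.1   ] 0.038
140 228.5 274.5 [0.4657 0.1738 0.1   ] 0.0383
148 231.5 274.5 [0.4721 0.176  0.1   ] 0.0361
156 231.5 274.5 [0.4788 0.1769 0.1   ] 0.0364
164 232.5 274.5 [0.4856 0.1783 0.1   ] 0.0358
172 232.5 273.5 [0.4925 0.1789 0.1   ] 0.0352
180 232.5 273.5 [0.4996 0.1799 0.1   ] 0.0355
188 232.5 273.5 [0.5067 0.1809 0.1   ] 0.0358
196 232.5 273.5 [0.514  0.1819 0.1   ] 0.0361
204 233.5 273.5 [0.5213 0.1834 0.1   ] 0.0356
212 233.5 272.5 [0.5289 0.1841 0.1   ] 0.035
220 233.5 273.5 [0.5364 0.1856 0.1   ] 0.0362
228 233.5 272.5 [0.5443 0.1863 0.1   ] 0.0356
236 [] [108  21 158]
244 [] [112  21 233]
```

View pics/c6.png

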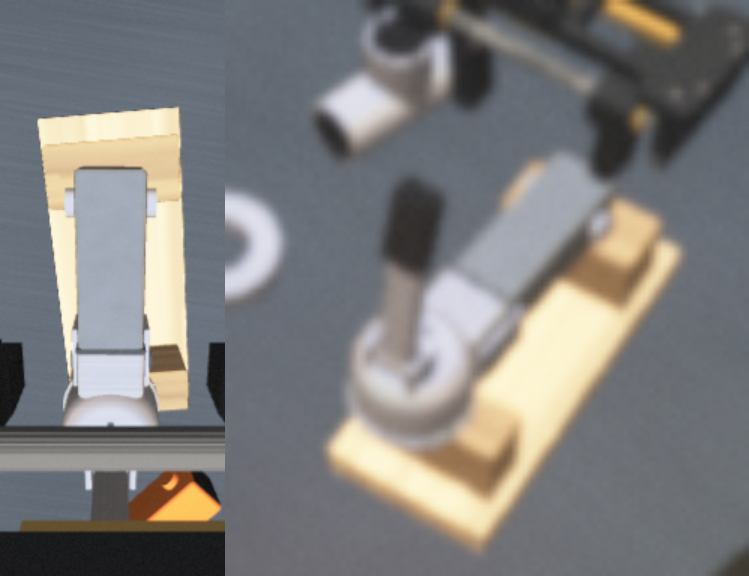

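The crop shows the coupler sitting level and straight on both bearers, shifted forward, with the handle upright and the tube bare. I'll grip the tube about 75 mm behind the socket, at about (0.531, 0.185).

```bash
python3 - <<'E'
from h import *
d=load("w1");t=load("top0"); print(cross(ray(t,(229.3,240.8)),ray(d,(177,109),d["s"])))
print(*delta([.531,.185,.078],toolR(.142)))
E
```

```text
(array([0.42447741, 0.17377694, 0.05998863]), np.float64(0.005157044119923209))
[-1.04 -0.28  5.4 ] [ 0.02 -0.07  0.12]
```

```bash
python3 -m handwheel '[-1,-0.3,0.5,0,-0.1,0.1,80,-1,-0.3,2,0,-0.1,0.1,80,-1,-0.3,3.5,0,-0.1,0.1,80,-1,-0.3,4.4,0,-0.1,0.1,80,-1,-0.3,4.4,0,-0.1,0.1,80]'; python3 -m handwheel '[0,0,0.4,0,0,0,80,0,0,0.7,0,0,0,80,0,0,0.9,0,0,0,75,0,0,0.9,0,0,0,70]';python3 - <<'E'
from h import *
print(*delta([.531,.185,.078],toolR(.142)))
E
```

```text
time: 6.25
ee_pos: [0.5283, 0.1849, 0.1028]
tool_rot: [3.141, 0.0, -2.994]
ft_force: [-0.9, 0.2, -0.4]
gripper_width: 0.0702
gripper_force: 0.0
time: 6.65
ee_pos: [0.5316, 0.1857, 0.0822]
tool_rot: [3.138, 0.006, -2.997]
ft_force: [0.5, -0.1, 0.8]
gripper_width: 0.0622
gripper_force: 0.0
[ 0.03 -0.03  0.17] [0.03 0.06 0.02]
```

```bash
python3 -m handwheel '[0,0,0.15,0,0,0,60,0,0,0.15,0,0,0,50,0,0,0.15,0,0,0,44,0,0,0.15,0,0,0,40,0,0,0.15,0,0,0,40]'; python3 -m handwheel '[0,0,0,0,0,0,40,0,0,0,0,0,0,40,0,0,0,0,0,0,40]'
```

```text
time: 7.15
ee_pos: [0.5317, 0.1863, 0.0785]
tool_rot: [3.137, 0.006, -2.997]
ft_force: [-0.6, 1.3, 0.0]
gripper_width: 0.0397
gripper_force: 30.0
time: 7.45
ee_pos: [0.5317, 0.1863, 0.0785]
tool_rot: [3.137, 0.006, -2.997]
ft_force: [-0.2, 2.5, 0.4]
gripper_width: 0.0396
gripper_force: 30.0
```

```bash
python3 -m handwheel '[0,0,-0.2,0,0,0,40,0,0,-0.6,0,0,0,40,0,0,-1.4,0,0,0,40,0,0,-2.4,0,0,0,40,0,0,-3.4,0,0,0,40]'; python3 -m handwheel '[0,0,-1,0,0,0,40,0,0,-1.6,0,0,0,40,0,0,-1.6,0,0,0,40,0,0,-1.6,0,0,0,40]'; python3 - <<'E'
from h import *
s=r.get_state(); print(s["ft_force"],s["moment"],s["ee_pos"],s["tool_rot"]); 
for n in("top","scene","wrist"): snap(n,n[0]+"7")
t=load("top0")["color"]; c=load("scene0")["color"]
a=cv2.resize(t[165:215,320:370],(400,400),interpolation=cv2.INTER_CUBIC); b=cv2.resize(c[135:185,165:215],(400,400),interpolation=cv2.INTER_CUBIC)
x=cv2.imread("pics/s7.png")[110:260,200:400]; y=cv2.imread("pics/t7.png")[120:260,160:300]
cv2.imwrite("pics/c7.png",np.vstack([np.hstack([a,b])[:,:,::-1],np.hstack([cv2.resize(x,(267,200)),cv2.resize(y,(200,200)),np.zeros((200,333,3),np.uint8)])]))
E
```

```text
time: 7.95
ee_pos: [0.5302, 0.1841, 0.1638]
tool_rot: [3.139, 0.003, -2.998]
ft_force: [0.7, 0.1, -10.0]
gripper_width: 0.0399
gripper_force: 30.0
time: 8.35
ee_pos: [0.5303, 0.1841, 0.2028]
tool_rot: [3.139, 0.004, -2.998]
ft_force: [0.3, 0.2, -10.0]
gripper_width: 0.0396
gripper_force: 30.0
[ 0.31358455  0.18058536 -9.99049933] [-0.0565491   0.27546406 -0.04160922] [0.53032603 0.18410352 0.20280717] [ 3.13917527  0.00387011 -2.9978476 ]
```

View pics/c7.png

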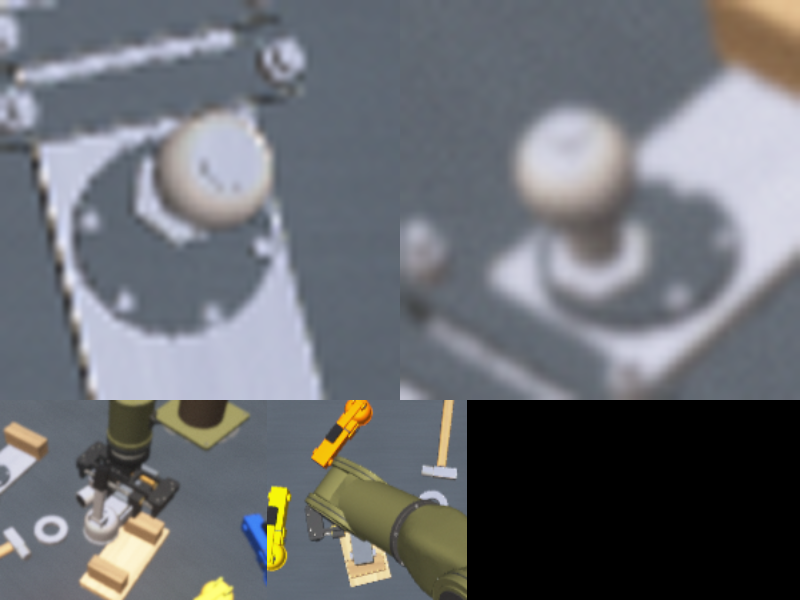

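The left crop shows the ball centred at (215,168) over the disc, whose centre is at (173,237). The right crop (scene view) shows the ball at (172,163). The coupler hangs level, and the measured moment puts the socket about 77 mm ahead of the TCP.

```bash
python3 - <<'E'
from h import *
t=load("top0"); c=load("scene0")
f=lambda x,y,X,Y:(X+(x+.5)/8-.5,Y+(y+.5)/8-.5)
bt=f(215,168,320,165); bs=f(172,163,165,135)
b,e=cross(ray(t,bt),ray(c,bs)); print("ball",b,e, onz(t,bt,.078),onz(c,bs,.078))
for z in(.014,.02,.026):
    m=onz(t,f(173,237,320,165),z); w=np.linalg.norm(onz(t,f(75,237,320,165),z)-onz(t,f(272,237,320,165),z)); print("base",m,"dia",w)
# scene disc extents (crop right): left 543-400,right 740-400, bottom 328, top ~170
print("base scene",onz(c,f(243,250,165,135),.02))
# bar edges from crop
for p,q in [((40,145),(88,390)),((280,215),(322,400))]:
    v=onz(t,f(*p,320,165),.014)-onz(t,f(*q,320,165),.014); print("yaw",np.arctan2(v[1],v[0]))
# packing mask (timber) top view
hsv=cv2.cvtColor(t["color"],cv2.COLOR_RGB2HSV); m=cv2.inRange(hsv,(8,60,120),(30,255,255)); m[:,:325]=0;m[:,385:]=0;m[:215]=0;m[250:]=0
cc=max(cv2.findContours(m,0,1)[0],key=cv2.contourArea); bx=cv2.boxPoints(cv2.minAreaRect(cc)); P=np.array([onz(t,q,.063) for q in bx]); print(P.round(4)); 
for i in range(4): v=P[i]-P[i-1]; print(np.linalg.norm(v).round(4),np.arctan2(v[1],v[0]).round(3))
# straps yaw
v=onz(t,f(20,78,320,165),.026)-onz(t,f(230,40,320,165),.026); print("strap",np.arctan2(-v[0],v[1]))
E
```

```text
ball [ 0.6025674  -0.22060189  0.08511921] 0.0028499166468422634 [ 0.6027921  -0.22149631  0.078     ] [ 0.59991035 -0.22878045  0.078     ]
base [ 0.58357357 -0.21859522  0.014     ] dia 0.08745880576635896
base [ 0.58264079 -0.21704205  0.02      ] dia 0.08704727428456632
base [ 0.58170802 -0.21548888  0.026     ] dia 0.08663574280277364
base scene [ 0.5818737  -0.21904273  0.02      ]
yaw 0.14167812250151846
yaw 0.15968297399978684
[[ 0.4596 -0.1788  0.063 ]
 [ 0.4809 -0.2976  0.063 ]
 [ 0.4408 -0.3028  0.063 ]
 [ 0.4199 -0.1846  0.063 ]]
0.0402 0.145
0.1207 -1.394
0.0404 -3.012
0.12 1.746
strap 0.16522078866103115
```

```bash
python3 - <<'E'
from h import *
print(*delta([.526,-.235,.203],toolR(.16)))
E
python3 -m handwheel '[0,-2,0,0,0,0,40,-0.5,-4,0,0,0,-0.1,40,-1,-6,0,0,0,-0.1,40,-1.2,-8,0,0,0,-0.1,40,-1.4,-9.5,0,0,0,-0.1,40]'; python3 - <<'E'
from h import *
print(*delta([.526,-.235,.203],toolR(.16)))
E
```

```text
[  2.57 -16.58  -0.09] [ 0.02  0.03 -0.15]
time: 9.0
ee_pos: [0.5995, -0.049, 0.2011]
tool_rot: [3.14, 0.003, -2.989]
ft_force: [1.2, 0.5, -10.4]
gripper_width: 0.0398
gripper_force: 30.0
[ 4.03 -6.91 -0.1 ] [ 0.02  0.02 -0.07]
```

```bash
python3 -m handwheel '[0.8,-1.5,0,0,0,0,40,1.6,-3,0,0,0,0,40,2.6,-4.5,0,0,0,0,40,3.4,-6,0,0,0,-0.1,40,4,-6.9,0,0,0,-0.1,40]'; python3 -m handwheel '[0,0,0,0,0,0,40,0,0,0,0,0,0,40,0,0,0,0,0,0,40]'; python3 - <<'E'
from h import *
s=r.get_state(); print(*delta([.526,-.235,.203],toolR(.16)),s["ft_force"],s["moment"],s["qpos"])
for n in("top","scene"): snap(n,n[0]+"8")
E
```

```text
time: 9.5
ee_pos: [0.5248, -0.2355, 0.1998]
tool_rot: [3.14, 0.001, -2.981]
ft_force: [-0.2, -0.6, -8.8]
gripper_width: 0.04
gripper_force: 30.0
time: 9.8
ee_pos: [0.5281, -0.229, 0.2011]
tool_rot: [3.136, 0.006, -2.974]
ft_force: [0.7, -0.2, -9.2]
gripper_width: 0.0394
gripper_force: 30.0
[ 0.12 -0.22 -0.08] [0.05 0.06 0.07] [ 0.7470609  -0.18449193 -9.20209006] [0.03323207 0.21349004 0.03608065] [ 0.70751204  0.766612   -0.65820955  1.76271007  0.60715238  0.8219249
  1.4975769 ]
```

```bash
python3 -m handwheel '[0,-0.2,0.7,0,0,0.1,40,0,-0.2,1.5,0,0,0.1,40,0,-0.2,2.2,0,0,0.1,40,0,-0.2,2.6,0,0,0.1,40,0,-0.2,2.6,0,0,0.1,40]'; python3 - <<'E'
from h import *
r.get_state(); eyes.get_image("top")
s=r.get_state(); print(s["ee_pos"],s["tool_rot"]);print(*delta([.5275,-.235,.135],toolR(.16)),s["ft_force"],s["moment"])
E
```

```text
time: 10.4
ee_pos: [0.5283, -0.2342, 0.1352]
tool_rot: [3.136, 0.003, -2.985]
ft_force: [-0.6, 0.3, -9.6]
gripper_width: 0.0396
gripper_force: 30.0
[ 0.52901601 -0.23445835  0.13623886] [ 3.13717664  0.00520466 -2.9856117 ]
[ 0.06 -0.01  0.05] [ 0.04  0.05 -0.04] [-0.45935014 -0.56646234 -9.04373645] [0.00219476 0.23277541 0.00257663]
```

```bash
python3 -m handwheel '[0.05,0,0.15,0,0,0,40,0.05,0,0.3,0,0,0,40,0.05,0,0.4,0,0,0,40,0.05,0,0.4,0,0,0,40]'; python3 -m handwheel '[0,0,0.1,0,0,0,40,0,0,0.15,0,0,0,40,0,0,0.2,0,0,0,40]'; python3 -m handwheel '[0,0,0.1,0,0,0,40,0,0,0.15,0,0,0,40,0,0,0.2,0,0,0,40]'
```

```text
time: 10.85
ee_pos: [0.5275, -0.2354, 0.1263]
tool_rot: [3.138, 0.005, -2.987]
ft_force: [-0.5, 0.4, -9.0]
gripper_width: 0.0397
gripper_force: 30.0
time: 11.15
ee_pos: [0.5277, -0.2353, 0.1214]
tool_rot: [3.138, 0.006, -2.987]
ft_force: [-0.3, -0.7, -8.8]
gripper_width: 0.0394
gripper_force: 30.0
time: 11.45
ee_pos: [0.5277, -0.2353, 0.1163]
tool_rot: [3.138, 0.006, -2.987]
ft_force: [0.2, 0.1, -9.0]
gripper_width: 0.0395
gripper_force: 30.0
```

```bash
python3 -m handwheel '[0,0,0.08,0,0,0,40,0,0,0.12,0,0,0,40,0,0,0.12,0,0,0,40]'; python3 -m handwheel '[0,0,0.08,0,0,0,40,0,0,0.12,0,0,0,40,0,0,0.12,0,0,0,40]'
```

```text
time: 11.75
ee_pos: [0.5276, -0.2353, 0.1133]
tool_rot: [3.138, 0.005, -2.987]
ft_force: [-0.2, 0.6, -9.8]
gripper_width: 0.0398
gripper_force: 30.0
time: 12.05
ee_pos: [0.5276, -0.2352, 0.1103]
tool_rot: [3.138, 0.005, -2.987]
ft_force: [-0.1, -0.2, -8.4]
gripper_width: 0.0395
gripper_force: 30.0
```

```bash
python3 -m handwheel '[0,0,0.06,0,0,0,40,0,0,0.1,0,0,0,40,0,0,0.1,0,0,0,40]'; python3 -m handwheel '[0,0,0.06,0,0,0,40,0,0,0.1,0,0,0,40,0,0,0.1,0,0,0,40]'; python3 -c "
from h import *
print(r.get_state()['moment'])"
```

```text
time: 12.35
ee_pos: [0.5276, -0.2353, 0.1078]
tool_rot: [3.138, 0.005, -2.987]
ft_force: [-0.6, 0.2, -10.3]
gripper_width: 0.0402
gripper_force: 30.0
time: 12.65
ee_pos: [0.5276, -0.2352, 0.1053]
tool_rot: [3.138, 0.005, -2.987]
ft_force: [0.4, -1.2, -8.7]
gripper_width: 0.0398
gripper_force: 30.0
[-0.04165486  0.20936749 -0.01786607]
```

```bash
python3 -m handwheel '[0,0,0.06,0,0,0,40,0,0,0.1,0,0,0,40,0,0,0.1,0,0,0,40]'; python3 -m handwheel '[0,0,0.06,0,0,0,40,0,0,0.1,0,0,0,40,0,0,0.1,0,0,0,40]'; python3 -c "
from h import *
print(r.get_state()['moment'])"
```

```text
time: 12.95
ee_pos: [0.5276, -0.2352, 0.1028]
tool_rot: [3.138, 0.005, -2.987]
ft_force: [-1.0, 0.2, -9.8]
gripper_width: 0.0399
gripper_force: 30.0
time: 13.25
ee_pos: [0.5277, -0.2352, 0.1003]
tool_rot: [3.138, 0.005, -2.987]
ft_force: [0.1, -0.3, -8.5]
gripper_width: 0.0397
gripper_force: 30.0
[-0.00757733  0.25376382  0.00699944]
```

```bash
for i in 1 2 ; do :; done; python3 -m handwheel '[0,0,0.06,0,0,0,40,0,0,0.1,0,0,0,40,0,0,0.1,0,0,0,40]'; python3 -m handwheel '[0,0,0.06,0,0,0,40,0,0,0.1,0,0,0,40,0,0,0.1,0,0,0,40]'; python3 -c "
from h import *
print(r.get_state()['moment'])"
```

```text
time: 13.55
ee_pos: [0.5277, -0.2352, 0.0978]
tool_rot: [3.138, 0.005, -2.987]
ft_force: [-0.8, 0.1, -9.5]
gripper_width: 0.0397
gripper_force: 30.0
time: 13.85
ee_pos: [0.5277, -0.2352, 0.0953]
tool_rot: [3.138, 0.005, -2.987]
ft_force: [0.1, 0.1, -9.2]
gripper_width: 0.0399
gripper_force: 30.0
[-0.01565872  0.17948719  0.04457926]
```

```bash
python3 -m handwheel '[0,0,0.06,0,0,0,40,0,0,0.08,0,0,0,40,0,0,0.08,0,0,0,40]'; python3 -m handwheel '[0,0,0.04,0,0,0,40,0,0,0.08,0,0,0,40,0,0,0.08,0,0,0,40]'; python3 -c "
from h import *
print(r.get_state()['moment'])"
```

```text
time: 14.15
ee_pos: [0.5277, -0.2352, 0.0934]
tool_rot: [3.138, 0.006, -2.987]
ft_force: [0.6, -0.1, -9.6]
gripper_width: 0.0396
gripper_force: 30.0
time: 14.45
ee_pos: [0.5278, -0.2351, 0.0913]
tool_rot: [3.138, 0.006, -2.987]
ft_force: [-0.1, 0.2, -10.1]
gripper_width: 0.0394
gripper_force: 30.0
[0.00141567 0.22840145 0.02857448]
```

```bash
python3 -m handwheel '[0,0,0.04,0,0,0,40,0,0,0.06,0,0,0,40,0,0,0.06,0,0,0,40]'; python3 -m handwheel '[0,0,0.04,0,0,0,40,0,0,0.06,0,0,0,40,0,0,0.06,0,0,0,40]';python3 -m handwheel '[0,0,0.04,0,0,0,40,0,0,0.06,0,0,0,40,0,0,0.06,0,0,0,40]'; python3 -c "
from h import *
print(r.get_state()['moment'])"
```

```text
time: 14.75
ee_pos: [0.5278, -0.2351, 0.0899]
tool_rot: [3.138, 0.006, -2.987]
ft_force: [-0.1, -0.1, -9.8]
gripper_width: 0.0402
gripper_force: 30.0
time: 15.05
ee_pos: [0.5278, -0.2351, 0.0884]
tool_rot: [3.138, 0.006, -2.987]
ft_force: [0.8, -0.4, -8.9]
gripper_width: 0.0394
gripper_force: 30.0
time: 15.35
ee_pos: [0.5278, -0.2351, 0.0869]
tool_rot: [3.138, 0.006, -2.987]
ft_force: [0.7, -0.3, -8.7]
gripper_width: 0.0395
gripper_force: 30.0
[0.06995196 0.17107237 0.03331213]
```

```bash
python3 -m handwheel '[0,0,0.04,0,0,0,40,0,0,0.06,0,0,0,40,0,0,0.06,0,0,0,40]'; python3 -m handwheel '[0,0,0.04,0,0,0,40,0,0,0.06,0,0,0,40,0,0,0.06,0,0,0,40]';python3 -m handwheel '[0,0,0.04,0,0,0,40,0,0,0.06,0,0,0,40,0,0,0.06,0,0,0,40]'; python3 -c "
from h import *
print(r.get_state()['moment'])"
```

```text
time: 15.65
ee_pos: [0.5278, -0.2351, 0.0854]
tool_rot: [3.138, 0.006, -2.987]
ft_force: [0.6, 0.1, -9.1]
gripper_width: 0.0401
gripper_force: 30.0
time: 15.95
ee_pos: [0.5278, -0.2351, 0.0838]
tool_rot: [3.138, 0.006, -2.987]
ft_force: [-0.0, 1.2, -9.2]
gripper_width: 0.04
gripper_force: 30.0
time: 16.25
ee_pos: [0.5278, -0.2351, 0.0824]
tool_rot: [3.138, 0.006, -2.987]
ft_force: [-0.3, 0.0, -9.1]
gripper_width: 0.0401
gripper_force: 30.0
[0.10857886 0.17816938 0.01850603]
```

```bash
python3 -m handwheel '[0,0,0.04,0,0,0,40,0,0,0.06,0,0,0,40,0,0,0.06,0,0,0,40]'; python3 -m handwheel '[0,0,0.04,0,0,0,40,0,0,0.04,0,0,0,40]';python3 -m handwheel '[0,0,0.04,0,0,0,40,0,0,0.04,0,0,0,40]'; python3 -c "
from h import *
print(r.get_state()['moment'])"
```

```text
time: 16.55
ee_pos: [0.5278, -0.2351, 0.0809]
tool_rot: [3.138, 0.006, -2.987]
ft_force: [0.5, -0.1, -9.3]
gripper_width: 0.0398
gripper_force: 30.0
time: 16.75
ee_pos: [0.5278, -0.2351, 0.0798]
tool_rot: [3.138, 0.006, -2.987]
ft_force: [-0.3, -0.0, -9.0]
gripper_width: 0.0397
gripper_force: 30.0
time: 16.95
ee_pos: [0.5279, -0.2351, 0.0789]
tool_rot: [3.138, 0.006, -2.987]
ft_force: [-0.5, 0.9, -9.3]
gripper_width: 0.0397
gripper_force: 30.0
[-0.00475577  0.18537217  0.01643822]
```

```bash
python3 -m handwheel '[0,0,0.04,0,0,0,40,0,0,0.04,0,0,0,40]';python3 -m handwheel '[0,0,0.04,0,0,0,40,0,0,0.04,0,0,0,40]';python3 -m handwheel '[0,0,0.04,0,0,0,40,0,0,0.04,0,0,0,40]'; python3 -c "
from h import *
print(r.get_state()['moment'])"
```

```text
time: 17.15
ee_pos: [0.5281, -0.2351, 0.0785]
tool_rot: [3.138, 0.006, -2.987]
ft_force: [-1.1, -0.4, -3.4]
gripper_width: 0.0398
gripper_force: 30.0
time: 17.35
ee_pos: [0.5281, -0.2351, 0.0784]
tool_rot: [3.139, 0.006, -2.987]
ft_force: [-5.1, 0.3, 5.5]
gripper_width: 0.0399
gripper_force: 30.0
time: 17.55
ee_pos: [0.5281, -0.2351, 0.0784]
tool_rot: [3.14, 0.006, -2.987]
ft_force: [-5.3, 1.2, 14.8]
gripper_width: 0.04
gripper_force: 30.0
[ 0.16726382  1.20813289 -0.09025559]
```

Contact is made and the weight is carried by both the packing and the ball. I'll ease the press off and release gently.

```bash
python3 -m handwheel '[0,0,-0.05,0,0,0,40,0,0,-0.07,0,0,0,40,0,0,-0.07,0,0,0,40]'; python3 -m handwheel '[0,0,0,0,0,0,48,0,0,0,0,0,0,52,0,0,0,0,0,0,56,0,0,0,0,0,0,60,0,0,0,0,0,0,65]'; python3 -c "
from h import *
s=r.get_state(); print(s['moment'],s['ft_force'],*delta([.528,-.235,.16],toolR(.16)))
snap('wrist','w9')"
```

```text
time: 17.85
ee_pos: [0.5281, -0.2352, 0.0784]
tool_rot: [3.138, 0.006, -2.987]
ft_force: [-4.0, -0.0, 7.2]
gripper_width: 0.0398
gripper_force: 30.0
time: 18.35
ee_pos: [0.5281, -0.2351, 0.0776]
tool_rot: [3.138, 0.006, -2.987]
ft_force: [-0.3, 0.2, 0.1]
gripper_width: 0.0567
gripper_force: 0.0
[ 0.02339974 -0.00133893  0.05185003] [-0.25430269  0.2262455   0.07526183] [-0.02  0.02 -3.29] [ 0.04  0.06 -0.05]
```

```bash
python3 -m handwheel '[0,0,-1,0,0,0,75,0,0,-2.5,0,0,0,80,0,0,-4,0,0,0,80,0,0,-5.3,0,0,0,80,0,0,-5.3,0,0,0,80]'; python3 - <<'E'
from h import *
r.get_state(); eyes.get_image("top")
d,s=snap("wrist","w10"); print(s["ee_pos"])
hsv=cv2.cvtColor(d["color"],cv2.COLOR_RGB2HSV)
m=cv2.inRange(hsv,(100,22,165),(118,40,205))
for v in range(92,250,10):
    u=np.flatnonzero(m[v,205:310])+205
    if len(u)<8: continue
    a,b=u[0]-.5,u[-1]+.5; P,Q=onz(d,(a,v),.103,s),onz(d,(b,v),.103,s); print(v,a,b,((P+Q)/2).round(4),np.linalg.norm(P-Q).round(4))
g=np.array([.602,-.223,.078])+fr(.16,[.0031,0,.137])
for n in("scene","top"):
    e,_=snap(n,n[0]+"10"); p=proj(e,g); x,y=p.round().astype(int); c=e["color"][y-14:y+15,x-14:x+15].astype(int).max(2)
    mm=(c<c.min()+25).astype(np.uint8); k,l,st,ce=cv2.connectedComponentsWithStats(mm); i=1+np.argmax(st[1:,4]); print(n,p,ce[i]+[x-14,y-14],st[i],c.min())
E
```

```text
time: 18.9
ee_pos: [0.5299, -0.2359, 0.2145]
tool_rot: [3.141, 0.014, -2.987]
ft_force: [0.6, 0.1, -0.3]
gripper_width: 0.0705
gripper_force: 0.0
[ 0.52848111 -0.23600984  0.21225494]
scene [177.83790667 124.24181913] [177.95180723 124.        ] [11  8  7 13 83] 33
top [358.71195158 176.56884622] [356.         176.47826087] [ 8 12  9  5 23] 26
```

The upright grip appears at (178,124) in the scene view against a predicted (177.8,124.2), so the coupler is home. Next I'll take the shut fingers over to the front of the handle.

```bash
python3 -m handwheel '[0,0,-1.5,0,0,0,40,0,0,-2.6,0,0,0,10,0,0,-2.8,0,0,0,0,0,0,-2.8,0,0,0,0]'; python3 -m handwheel '[-1.6,0,0,0,0,0,0,-3.2,0,0,0,0,0,0,-4.8,0,0,0,0,0,0,-5,0,0,0,0,0,0,-5,0,0,0,0,0,0]'; cat >> h.py <<'E'
S=np.array([.602,-.223,.078])
def press(x,z): return S+fr(.16,[x,0,z])
E
python3 - <<'E'
from h import *
print(*delta(press(.045,.155),toolR(.16)))
E
```

```text
time: 19.5
ee_pos: [0.5267, -0.2361, 0.2797]
tool_rot: [3.138, 0.005, -2.987]
ft_force: [0.4, 0.2, 0.2]
gripper_width: 0.0409
gripper_force: 0.0
time: 20.0
ee_pos: [0.6501, -0.2157, 0.278]
tool_rot: [3.136, 0.002, -2.985]
ft_force: [-0.6, -0.5, -0.1]
gripper_width: 0.0013
gripper_force: 0.0
[0.15 0.01 1.8 ] [ 0.05  0.02 -0.03]
```

```bash
python3 -m handwheel '[0.1,0,1,0,0,0,0,0.1,0,1.8,0,0,0,0,0.1,0,1.8,0,0,0,0,0.1,0,1.8,0,0,0,0]'; python3 -m handwheel '[0.4,0,0,0,0,0,0,0.8,0,0,0,0,0,0,1,0,0,0,0,0,0,1.3,0,0.05,0,0,0,0,1.3,0,0.05,0,0,0,0]'; python3 - <<'E'
from h import *
print(*delta(press(-.0097,.150),toolR(.16)))
E
```

```text
time: 20.4
ee_pos: [0.6469, -0.2177, 0.2356]
tool_rot: [3.138, 0.004, -2.987]
ft_force: [0.2, -0.3, 0.4]
gripper_width: 0.0006
gripper_force: 0.0
time: 20.9
ee_pos: [0.6159, -0.2224, 0.2354]
tool_rot: [3.139, 0.007, -2.987]
ft_force: [0.7, 0.3, 1.5]
gripper_width: 0.0006
gripper_force: 0.4
[0.94 0.06 0.29] [ 0.03  0.07 -0.05]
```

```bash
python3 -m handwheel '[0.5,0.05,0.12,0,0,0,0,0.94,0.05,0.29,0,0,0,0,1.4,0.05,0.47,0,0,0,0,1.82,0.05,0.7,0,0,0,0,1.82,0.05,0.7,0,0,0,0]'; python3 - <<'E'
from h import *
print(*delta(press(-.0507,.124),toolR(.16)))
E
```

```text
time: 21.4
ee_pos: [0.5713, -0.2284, 0.2178]
tool_rot: [3.139, 0.008, -2.987]
ft_force: [1.6, -0.6, 6.5]
gripper_width: 0.0003
gripper_force: 2.4
[0.79 0.01 0.62] [ 0.02  0.07 -0.06]
```

Steady contact at about 6.5 N, as expected. I'll carry on round the arc.

```bash
python3 -m handwheel '[0.22,0,0.15,0,0,0,0,0.42,0,0.3,0,0,0,0,0.6,0,0.46,0,0,0,0,0.79,0,0.62,0,0,0,0,0.79,0,0.62,0,0,0,0]'; python3 - <<'E'
from h import *
print(*delta(press(-.065,.1042),toolR(.16)))
E
```

```text
time: 21.9
ee_pos: [0.5529, -0.231, 0.2021]
tool_rot: [3.139, 0.009, -2.987]
ft_force: [1.6, -0.6, 4.9]
gripper_width: 0.0001
gripper_force: 2.5
[ 0.62 -0.    0.79] [ 0.02  0.09 -0.05]
```

```bash
python3 -m handwheel '[0.16,0,0.2,0,0,0,0,0.32,0,0.4,0,0,0,0,0.48,0,0.6,0,0,0,0,0.62,0,0.79,0,0,0,0,0.62,0,0.79,0,0,0,0]'; python3 - <<'E'
from h import *
print(*delta(press(-.074,.0815),toolR(.16)))
E
```

```text
time: 22.4
ee_pos: [0.536, -0.233, 0.1808]
tool_rot: [3.138, 0.005, -2.987]
ft_force: [2.4, -0.2, 1.1]
gripper_width: 0.0004
gripper_force: 1.0
[ 0.3  -0.03  0.85] [ 0.04  0.05 -0.05]
```

```bash
python3 -m handwheel '[0.08,0,0.2,0,0,0,0,0.16,0,0.4,0,0,0,0,0.22,0,0.6,0,0,0,0,0.28,0,0.75,0,0,0,0,0.28,0,0.75,0,0,0,0]'; python3 -m handwheel '[0,0,0.1,0,0,0,0,0,0,0.15,0,0,0,0,0,0,0.15,0,0,0,0]'
```

```text
time: 22.9
ee_pos: [0.5284, -0.2336, 0.1614]
tool_rot: [3.137, 0.003, -2.987]
ft_force: [-1.0, 0.2, 0.1]
gripper_width: 0.0003
gripper_force: 0.0
time: 23.2
ee_pos: [0.5295, -0.2337, 0.1598]
tool_rot: [3.138, 0.006, -2.987]
ft_force: [-3.0, 1.1, 8.8]
gripper_width: 0.0007
gripper_force: 4.3
```

The tips are at z ≈ 0.141, which is exactly the height of the locked grip's top, and it feels solid. I'll press once more, then retreat and check.

```bash
python3 -m handwheel '[0,0,0.06,0,0,0,0,0,0,0.06,0,0,0,0]'; python3 -m handwheel '[0,0,-0.3,0,0,0,0,0,0,-1,0,0,0,0,0,0,-2.5,0,0,0,0,0,0,-4,0,0,0,0,0,0,-4,0,0,0,0]'; python3 -m handwheel '[2,0,-1,0,0,0,0,4,0,-1,0,0,0,0,5,0,-1,0,0,0,0,5,0,-1,0,0,0,0]'; python3 - <<'E'
from h import *
g=S+fr(.16,[-.086,0,.055+.0075])
for n in("scene","top","wrist"):
    e,s=snap(n,n[0]+"11"); p=proj(e,g,s); x,y=p.round().astype(int); w=40 if n=="wrist" else 14
    c=e["color"][max(y-w,0):y+w+1,x-w:x+w+1].astype(int).max(2)
    if c.size==0: print(n,p);continue
    mm=(c<c.min()+25).astype(np.uint8); k,l,st,ce=cv2.connectedComponentsWithStats(mm); i=1+np.argmax(st[1:,4]); print(n,p,ce[i]+[x-w,max(y-w,0)],st[i],c.min())
print(r.get_state()["ft_force"])
E
```

```text
time: 23.4
ee_pos: [0.5296, -0.2337, 0.1596]
tool_rot: [3.139, 0.006, -2.987]
ft_force: [-6.0, 0.6, 18.0]
gripper_width: 0.0004
gripper_force: 9.3
time: 23.9
ee_pos: [0.5322, -0.2342, 0.2621]
tool_rot: [3.141, 0.015, -2.987]
ft_force: [0.9, 0.0, 0.4]
gripper_width: 0.0002
gripper_force: 0.0
time: 24.3
ee_pos: [0.4001, -0.2551, 0.2807]
tool_rot: [3.138, -0.001, -2.991]
ft_force: [-0.1, -0.7, 0.7]
gripper_width: 0.0006
gripper_force: 0.0
scene [201.60413487 127.71587072] [202.41666667 128.9       ] [ 9 11 12  9 60] 47
top [358.00412218 208.49671343] [356.73195876 209.04123711] [ 8  9 10 14 97] 42
wrist [257.88864002 281.33381736] [257.83616236 260.20848708] [   0    0   81   55 2710] 29
[ 0.90312143  1.47669339 -0.21027797]
```

The grip now shows in the scene view at (202.4,128.9) against a predicted (201.6,127.7), and it stays down with the arm clear. Handing in.

```bash
python3 -c "
from cell import r
print(r.close_job())"
```

```text
the job is handed in; nothing more can be done
None
```

The coupler is hitched: by feel and by the camera checks it sits home on the ball with its tube on the packing and its handle locked down. The arm is clear and the job was handed in at about 24 s; no verdict came back.

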